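Load a bottle and a jar into the divided crate

TASK

Get the green bottle and the amber jar with the yellow lid ready to carry to the pantry: stand both upright in empty compartments of the wooden crate, one to a compartment, setting them down gently rather than dropping them. Leave the blue tin standing in its compartment, and do not disturb the bowl, the grater or the scoop.

Things in the scene. Friction and masses are not known exactly. Their poses are not given: they have to be found in the camera images.
- crate: square wooden crate, open above, 204 x 204 mm and 55 mm high, fixed to the table; walls and the one divider each way 8 mm thick, floor 8 mm thick; a cross of dividers makes 2 x 2 compartments of 90 x 90 mm, centres 98 mm apart, all walls equally high. Origin at the centre of its underside, z up, x and y along its walls; it may be turned by any angle
- cell0 (a point): centre of one compartment of the crate, on its floor (8 mm above the table); z up, axes along the crate's walls. The compartment is 90 x 90 mm, open above. This one (crate +x, +y) holds the blue tin at the start
- cell1 (a point): centre of one compartment of the crate, on its floor (8 mm above the table); z up, axes along the crate's walls. The compartment is 90 x 90 mm, open above. This one (crate +x, -y) is empty at the start
- cell2 (a point): centre of one compartment of the crate, on its floor (8 mm above the table); z up, axes along the crate's walls. The compartment is 90 x 90 mm, open above. This one (crate -x, -y) is empty at the start
- cell3 (a point): centre of one compartment of the crate, on its floor (8 mm above the table); z up, axes along the crate's walls. The compartment is 90 x 90 mm, open above. This one (crate -x, +y) is empty at the start
- bottle: sealed green glass bottle standing on the table, 155 mm high, about 0.4 kg: body 56 mm in diameter up to 82 mm, shoulder narrowing to 108 mm, neck 30 mm in diameter to 126 mm, white cap 33 mm in diameter from there to the top. Origin at the centre of its underside, z up its axis
- jar: amber glass jar standing on the table, 140 mm high, about 0.4 kg: straight body 60 mm in diameter up to 112 mm, yellow screw lid 58 mm in diameter from 118 mm to the top. Origin at the centre of its underside, z up its axis
- tin: blue tin with a steel lid, 60 mm in diameter, 120 mm high, standing in cell0 of the crate; stays there. Origin at the centre of its underside, z up
- bowl: white ceramic soup bowl, 150 mm across, 60 mm high, bystander. Origin at the centre of its underside
- grater: small stainless box grater, 56 x 80 mm (x, y), 144 mm high over its black handle, standing, bystander. Origin at the centre of its underside, z up
- scoop: red plastic measuring scoop, cup 54 mm across and 35 mm high, flat handle along its +y to 109 mm from the cup's centre, bystander. Origin under the centre of the cup
There are look-alikes about, which are no part of the job. What is shaped like the tin but pink, purple or red is not meant.

How it is judged:
By the outcome, as a careful person would: the job done as asked, in the order asked, and still so for the second after the job is handed in, with the robot touching nothing.
It also fails if it takes over 58 s, if anything falls off the work surface, if the arm or the gripper's body presses on something with over 40 N, if the wrist force passes 120 N, or if a joint passes its speed limit or range.

ROBOT

A 6-joint arm with a two-finger parallel gripper is mounted at the origin on the work surface. World frame = base frame: x ahead of the robot, y to its left, z up, the work surface at z = 0. Lengths are in m, angles in rad, forces in N, time in s.
With the tool pointing down it reaches from about 0.4 to 0.825 m from the base axis. Payload 7 kg.
Tool frame: the origin (TCP) lies on the centre line of the jaws, within the pads' length; the fingertips stand 22 mm ahead of it and the grasp point (between the pads) lies 3 mm ahead of it; z points along the fingers, y is the line along which they close (so a half turn about z gives the same grasp; the last joint's range is limited). The gripper opens to 85 mm and grips with 20 to 120 N. Pads are 22 mm wide; open, the fingers measure 114 mm over their backs; the gripper's body (76 mm by 85 mm) begins 54 mm behind the grasp point. The pads swing forward as they close: fully open they stand 13 mm farther back than shut.
Start: joints at [1.543, 0.359, 0.012, 0, -1.224, -0.288], TCP at [0.21, 0.642, 0.232] pointing down, gripper open.
Joint ranges: [-3.07, 3.07], [-1.43, 2.12], [-1.02, 1.25], [-3.03, 1.67], [-3.05, -0], [-3.03, 3.03]. Speed limits (rad/s): [2.39, 2.39, 3.01, 3.14, 3.14, 3.14].

INTERFACE

Orientations are given as a unit quaternion [x, y, z, w].
In Python, from rig import r, effector, eyes, ticket, finder gives the robot as it stands. The module is installed in compiled form; this text tells all that it offers. Calls block until the motion is done:
- r.move_pose(position, orientation): joint-space move of the TCP to a pose.
- r.movel(position, attitude=None, rate=0.15, force_limit=None): straight line of the TCP; attitude=None keeps the orientation; rate is the mean speed in m/s. With force_limit (N) it stops when the force on the tool has changed by that much, and returns True; else False.
- r.movej(angles): joint-space move.
- effector.gripper_to(opening): finger opening in m; the grip force is fixed at half the most; returns when the fingers have stopped.
- r.sleep(seconds).
- r.solve_ik(position, orientation): joint angles nearest the present ones, or None.
- eyes.snapshot(name): name is "scene" or "top" or "wrist"; returns a dict with "frame" (480x640x3 uint8, blue, green, red), "fx", "fy", "cx", "cy" (pixels), "rvec" (rotation vector, rad) and "tvec" (3), from world to camera coordinates, as OpenCV has them. Camera axes: x right, y down, z forward; pixel columns grow to the right and rows downward; lengths in m; the calibration is good to about 2 mm. A picture is of the moment at which its call begins. There is no depth.
A pose or a line that the arm cannot do raises r.IKError and nothing moves.
- ticket.close_job(): hands the job in; it is judged then, once.
Trained networks look in the newest picture that a camera, given by its name, has taken for a name from the list of things; names that differ only in an ending like _2 or _b are one class to them, and where a whole thing is asked for, a point or a joint stands for the part that bears it (a point fixed in the world has none). Each returns a list of dicts, best first, with "score" (0 to 1); they miss things now and then, are a little off and sometimes report something else, mostly with a low value. They report only what shows in the picture. A call takes as long as a camera call. They do not tell look-alikes from the thing itself.
- finder.spot_in(camera, label): "at" ([x, y, z] in m, in world coordinates, good to about 4 mm: the middle of the surface that is visible of it).
- finder.masks_of(camera, label): "region" (480x640 bool, what is visible of it).
- finder.spot_point(camera, label): "at" ([x, y, z] in m, in world coordinates, good to about 4 mm: a listed point, or the origin of a listed thing).
Readings, each from a call of its own:
- r.current_time_s(): time.
- r.current_qpos(): joint angles.
- r.current_qd(): joint speeds.
- r.current_effort(): joint torques, N m.
- r.current_ee_pos(): TCP position.
- r.current_ee_rot(): TCP orientation.
- r.current_wrist_force(): force on the tool from outside, world axes, zero at the start.
- r.current_ft_torque(): the same for the moment, N m.
- r.current_grip_width(): finger opening in m.
- r.current_gripper_force(): force on a finger pad.
Only numpy, scipy, OpenCV 4.12 (cv2) and the standard library are available. Lean on these libraries where they do the work, as an engineer would, in place of code of your own. Each camera call takes 0.05 s, during which the arm holds its last target. There are 200 camera calls.

## Working session

There is one attempt and no reset: what is moved stays moved. The work goes in short steps, each a Python script; the robot and the scene stay as the last script left them, time stands still between calls to the robot, and variables do not carry over. Pictures are saved under pics/ and viewed, at most 10 in all, crops included, and the job is handed in when it is done.

```bash
mkdir -p pics; cat > h.py <<'E'
import numpy as np, cv2
from rig import r, effector, eyes, ticket, finder
def px(s,p):
    K=np.array([[s["fx"],0,s["cx"]],[0,s["fy"],s["cy"]],[0,0,1.]])
    return cv2.projectPoints(np.array([p],float),np.array(s["rvec"],float),np.array(s["tvec"],float),K,None)[0].ravel().round().astype(int)
E
python3 - <<'E'
from h import *
ims=[]
for c in("scene","top"):
    s=eyes.snapshot(c); cv2.imwrite(f"pics/{c}0.png",s["frame"])
    for l in("crate","bottle","jar","tin","bowl","grater","scoop","cell0","cell1","cell2","cell3"):
        print(c,l,[(round(d["score"],2),np.round(d["at"],3).tolist(),px(s,d["at"]).tolist()) for d in finder.spot_point(c,l)[:3]])
print(r.current_time_s(),r.current_ee_rot())
E
```

```text
scene crate [(0.7, [0.504, 0.2, 0.004], [474, 284])]
scene bottle [(0.76, [0.45, -0.126, -0.001], [329, 215])]
scene jar [(0.97, [0.662, -0.135, 0.005], [273, 274])]
scene tin [(0.85, [0.479, 0.134, 0.006], [444, 262]), (0.75, [0.485, -0.019, 0.001], [369, 241]), (0.7, [0.607, -0.01, 0.001], [347, 280])]
scene bowl [(0.67, [0.43, -0.409, 0.003], [226, 173])]
scene grater [(0.65, [0.707, -0.322, -0.001], [178, 257])]
scene scoop [(0.79, [0.785, 0.052, -0.003], [333, 367])]
scene cell0 [(0.79, [0.477, 0.131, 0.009], [443, 260]), (0.78, [0.444, 0.223, 0.013], [496, 264]), (0.73, [0.566, 0.166, 0.011], [447, 297])]
scene cell1 [(0.79, [0.477, 0.131, 0.009], [443, 260]), (0.78, [0.444, 0.223, 0.013], [496, 264]), (0.73, [0.566, 0.166, 0.011], [447, 297])]
scene cell2 [(0.79, [0.477, 0.131, 0.009], [443, 260]), (0.78, [0.444, 0.223, 0.013], [496, 264]), (0.73, [0.566, 0.166, 0.011], [447, 297])]
scene cell3 [(0.79, [0.477, 0.131, 0.009], [443, 260]), (0.78, [0.444, 0.223, 0.013], [496, 264]), (0.73, [0.566, 0.166, 0.011], [447, 297])]
top crate [(0.93, [0.506, 0.193, -0.004], [207, 290])]

[... 427 characters left out ...]
04], [191, 319])]
top scoop [(0.76, [0.786, 0.05, 0.001], [273, 166])]
top cell0 [(0.89, [0.442, 0.224, 0.006], [191, 319]), (0.63, [0.531, 0.258, 0.008], [177, 278]), (0.58, [0.567, 0.164, 0.005], [220, 262])]
top cell1 [(0.89, [0.442, 0.224, 0.006], [191, 319]), (0.63, [0.531, 0.258, 0.008], [177, 278]), (0.58, [0.567, 0.164, 0.005], [220, 262])]
top cell2 [(0.89, [0.442, 0.224, 0.006], [191, 319]), (0.63, [0.531, 0.258, 0.008], [177, 278]), (0.58, [0.567, 0.164, 0.005], [220, 262])]
top cell3 [(0.89, [0.442, 0.224, 0.006], [191, 319]), (0.63, [0.531, 0.258, 0.008], [177, 278]), (0.58, [0.567, 0.164, 0.005], [220, 262])]
1.2 [ 9.87564427e-01 -1.57214822e-01 -5.98916194e-06 -4.32329003e-05]
```

View pics/scene0.png

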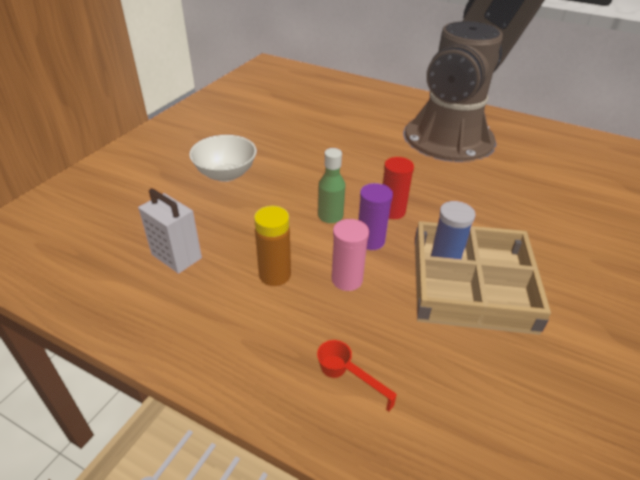

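View pics/top0.png

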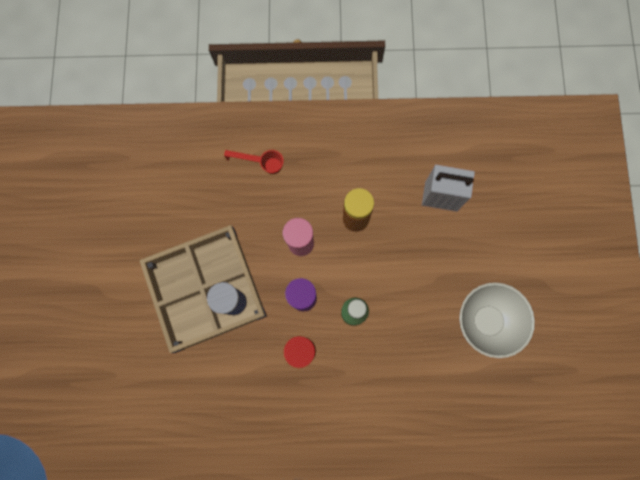

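The picture shows one green bottle with a white cap (top 355,310; scene 331,190) and one amber jar with a yellow lid (top 358,208; scene 273,245), so neither has a look-alike. The pink, purple and red cylinders resemble the tin and stay where they are. The blue tin stands in the crate corner nearest them (top 224,298), and the other three cells are empty. Next I'll refine the cap and lid positions from their colour blobs and check reachability.

```bash
cat >> h.py <<'E'
from scipy.spatial.transform import Rotation as R
def quat(deg):
    a=np.radians(deg); y=np.array([np.cos(a),np.sin(a),0]); z=np.array([0,0,-1.])
    return R.from_matrix(np.c_[np.cross(y,z),y,z]).as_quat()
def ray(s,uv,z):
    M=cv2.Rodrigues(np.array(s["rvec"],float))[0]; c=-M.T@np.array(s["tvec"],float).ravel()
    d=M.T@np.array([(uv[0]-s["cx"])/s["fx"],(uv[1]-s["cy"])/s["fy"],1]); return c+d*(z-c[2])/d[2]
E
python3 - <<'E'
from h import *
s=eyes.snapshot("top"); hsv=cv2.cvtColor(s["frame"],cv2.COLOR_BGR2HSV)
def blob(lo,hi,c,n=28):
    m=cv2.inRange(hsv,lo,hi); k=np.zeros_like(m); cv2.circle(k,c,n,255,-1); m&=k
    v,u=np.nonzero(m); return u.mean(),v.mean(),len(u)
w=blob((0,0,120),(179,70,255),(357,309),18); y=blob((22,120,130),(35,255,255),(358,205))
print("cap",w,ray(s,w,.155)); print("lid",y,ray(s,y,.14))
A=(.567,.165);C=(.443,.2235);J=(.6615,-.1355);B=(.451,-.124)
for n,xy,zs,ps in(("J",J,(.10,.3),(-69,111)),("A",A,(.108,.3),(-69,111)),("B",B,(.138,.33),(21,-159)),("C",C,(.146,.33),(21,-159))):
  for p in ps:
    for z in zs:
      q=r.solve_ik([*xy,z],quat(p)); print(n,p,z,None if q is None else np.round(q,2))
E
```

```text
cap (np.float64(356.3371212121212), np.float64(308.3863636363636), 264) [ 0.45264335 -0.12395672  0.155     ]
lid (np.float64(358.5462686567164), np.float64(202.49253731343285), 670) [ 0.65950783 -0.13384974  0.14      ]
J -69 0.1 [ 0.09  0.46 -0.15  0.   -0.96  1.85]
J -69 0.3 [ 0.09  0.33  0.12  0.   -1.36  1.85]
J 111 0.1 [ 0.09  0.46 -0.15  0.   -0.96 -1.29]
J 111 0.3 [ 0.09  0.33  0.12  0.   -1.36 -1.29]
A -69 0.108 [ 0.61  0.33 -0.34  0.   -0.9   1.32]
A -69 0.3 [ 0.61  0.18 -0.07  0.   -1.31  1.32]
A 111 0.108 [ 0.61  0.33 -0.34  0.   -0.9  -1.82]
A 111 0.3 [ 0.61  0.18 -0.07  0.   -1.31 -1.82]
B 21 0.138 [ 0.15  0.1  -0.56  0.   -0.9  -2.93]
B 21 0.33 [ 0.15 -0.04 -0.26  0.   -1.36 -2.93]
B -159 0.138 [ 0.15  0.1  -0.56  0.   -0.9   0.21]
B -159 0.33 [ 0.15 -0.04 -0.26  0.   -1.36  0.21]
C 21 0.146 [ 0.86  0.14 -0.5   0.   -0.93  2.64]
C 21 0.33 [ 0.86  0.01 -0.21  0.   -1.36  2.64]
C -159 0.146 [ 0.86  0.14 -0.5   0.   -0.93 -0.5 ]
C -159 0.33 [ 0.86  0.01 -0.21  0.   -1.36 -0.5 ]
```

```bash
cat >> h.py <<'E'
def pick(xy,z,hi,q,op):
    effector.gripper_to(op)
    r.move_pose([*xy,hi],q)
    print("down hit",r.movel([*xy,z],rate=.12,force_limit=12))
    effector.gripper_to(0); print("w",r.current_grip_width(),r.current_gripper_force())
    r.movel([*xy,hi],rate=.15); print("lifted",r.current_grip_width(),r.current_wrist_force(),r.current_time_s())
def place(xy,z,hi,op):
    r.movel([*xy,hi],rate=.25); r.movel([*xy,z+.015],rate=.12); r.sleep(.3)
    print("touch",r.movel([*xy,z-.005],rate=.02,force_limit=5),r.current_ee_pos(),r.current_wrist_force())
E
python3 - <<'E'
from h import *
pick((.452,-.124),.138,.33,quat(-159),.065)
place((.443,.2235),.146,.33,.06)
s=eyes.snapshot("scene"); cv2.imwrite("pics/s1.png",s["frame"][120:400,250:600].repeat(2,0).repeat(2,1))
print(r.current_time_s())
E
```

```text
down hit False
w 0.030847930553026277 59.3814218044281
lifted 0.03077424822150043 [ 0.26366663 -0.59297478 -2.82708912] 8.025
touch True [0.44295628 0.22336043 0.1466911 ] [-0.77898153  0.32151992  5.01312774]
12.1833
```

View pics/s1.png

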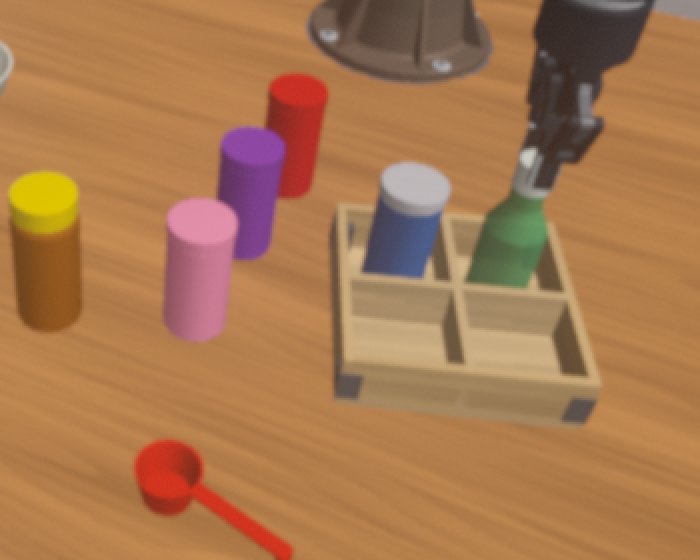

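In the crop, the bottle stands upright on the floor of the compartment beside the tin (around 510,240), and the tin hasn't moved. I'll release it and fetch the jar.

```bash
python3 - <<'E'
from h import *
effector.gripper_to(.06); p=r.current_ee_pos(); r.movel([p[0],p[1],.30],rate=.15)
pick((.660,-.1345),.100,.30,quat(111),.085)
place((.567,.165),.108,.30,.08)
s=eyes.snapshot("scene"); cv2.imwrite("pics/s2.png",s["frame"][120:400,250:600].repeat(2,0).repeat(2,1))
print(r.current_time_s())
E
```

```text
down hit False
w 0.056961146626687775 65.29392555356026
lifted 0.057055864163208354 [-0.04719718  0.2308167  -4.8125361 ] 19.3417
touch True [0.56688043 0.16497099 0.10899605] [-1.37856935  0.75012678  4.71295581]
23.425
```

View pics/s2.png

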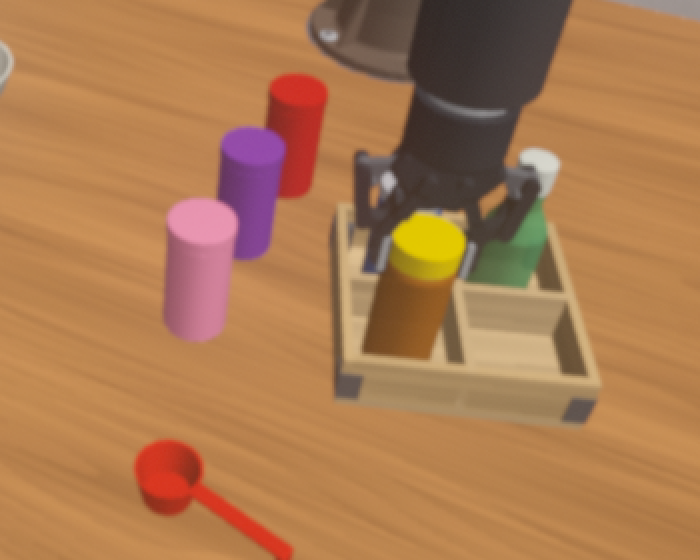

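The jar is in its compartment (410,290), touching the floor and upright, and the bottle and tin haven't moved. Releasing.

```bash
python3 - <<'E'
from h import *
effector.gripper_to(.083); p=r.current_ee_pos(); r.movel([p[0],p[1],.30],rate=.12)
r.movej([1.543,.359,.012,0,-1.224,-.288]); r.sleep(.5)
a=eyes.snapshot("scene"); b=eyes.snapshot("top")
cv2.imwrite("pics/s3.png",np.hstack([a["frame"][130:430,130:560],b["frame"][130:430,130:500]]))
for c in("scene","top"):
  for l in("bottle","jar","tin"): print(c,l,[np.round(d["at"],3).tolist() for d in finder.spot_point(c,l)[:1]])
print(r.current_time_s())
E
```

```text
scene bottle [[0.443, 0.225, 0.004]]
scene jar [[0.566, 0.164, 0.012]]
scene tin [[0.607, -0.013, 0.001]]
top bottle [[0.446, 0.229, 0.01]]
top jar [[0.568, 0.166, 0.007]]
top tin [[0.482, -0.016, 0.0]]
28.6083
```

View pics/s3.png

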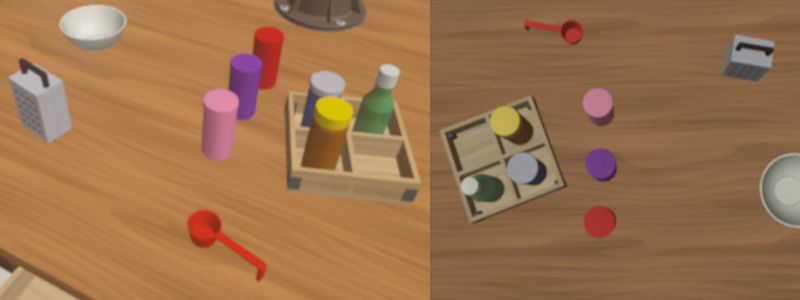

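The jar and tin look right. The bottle at (480,187) in the crop could be leaning, so I'll compare its cap position with the one projected for an upright bottle.

```bash
python3 - <<'E'
from h import *
for c in("top","scene"):
    s=eyes.snapshot(c); f=s["frame"].copy()
    for xy,h,rad in(((.443,.2235),.163,.0165),((.443,.2235),.09,.028),((.567,.165),.148,.029)):
        pts=np.array([px(s,[xy[0]+rad*np.cos(t),xy[1]+rad*np.sin(t),h]) for t in np.linspace(0,6.28,40)])
        if c=="top": cen=px(s,[.505,.195,.05])
        else: cen=px(s,[.505,.195,.08])
        cv2.polylines(f,[pts.reshape(-1,1,2).astype(np.int32)],True,(0,0,255),1)
    u,v=cen; k=f[v-75:v+75,u-75:u+75]; k=cv2.resize(k,(400,400),interpolation=cv2.INTER_NEAREST)
    im=k if c=="top" else np.hstack([im,k])
cv2.imwrite("pics/s4.png",im)
E
```

```text
(no output)
```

View pics/s4.png

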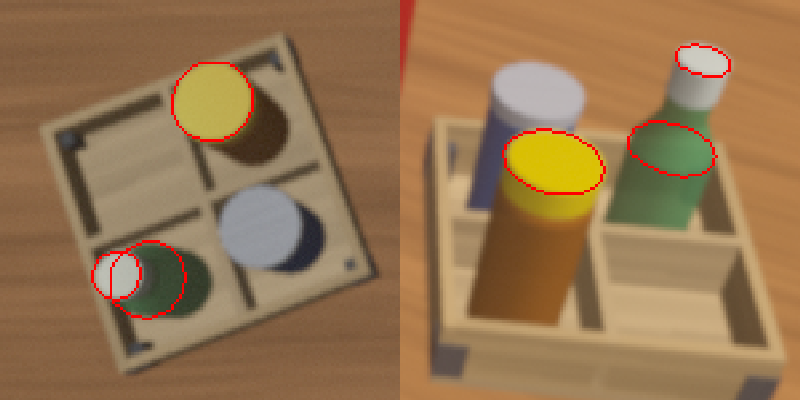

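The projected upright outlines match the cap (115,275 and 703,60) and the lid (212,100 and 555,160), so the lean was only perspective. Both stand upright in their own compartments.

```bash
python3 -c "
from h import *
print(ticket.close_job())"
```

```text
the job is handed in; nothing more can be done
None
```

The green bottle and the amber jar each stand upright in their own crate compartment, set down gently; the blue tin and the bystanders are where they were, and the job is handed in.

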